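# Refit the cover of a boiler control box

## Task

The boiler's control box lies open on the worktop. Refit its loose cover: slide it about lightly on the two studs until both holes drop over them, and let it down until it is flush on the box all round; then swing the turn-button over its edge so that it is held, and let go. Do not force the cover or drop it on the studs, and leave the other things on the worktop where they are.

Things in the scene. Friction and masses are not known exactly. Their poses are not given: they have to be found in the camera images.
- control_box: Open box of grey sheet steel, 244 x 160 x 70 mm high, fixed on the worktop. Origin at the centre of its underside, x along its long side (three cable glands stick out of its +x end), y across, z up. A flat flange frames its 192 x 112 mm opening; the flange's upper face, 70 mm up, is the cover's seat.
- seat (a point): Centre of the box's opening at flange height, axes as the box's. Inside, a plate clamped in slotted rails carries two steel studs, 11 mm thick, 160 mm apart along x, tips 14 mm above the flange, chamfered to 10 mm over 1 mm. Their midpoint lies anywhere within +-7 mm in x and +-7 mm in y of this point; find it by feel. Never load cover against studs or box with over 40 N.
- cover: Loose aluminium cover plate, 220 x 140 x 4 mm, 0.3 to 0.5 kg with its handle, flat on the worktop at the start, handle up. Origin at the centre of the plate's underside, x along its long side, z up. Two round through holes, 13 mm, lie on its long centre line 80 mm either side of the centre: it fits either way round. Seated, its underside lies flat on the box's flange.
- cover_handle (a point): Centre of the grip bar of the cover's black bow handle, 31 mm above the plate's underside (27 mm above its upper face). The bar is 90 mm long along the cover's x, 10 mm wide, 14 mm high; its two feet are 10 mm wide and stand 40 mm either side of the centre; 20 mm clear height under the bar.
- turn_button (a joint): Angle of the turn-button (rad) about its upright pivot: 0 open, its tongue pointing along the box's +x beside the cover (0 to 0.2 at the start); it grows anticlockwise seen from above; at 1.57 the tongue points along the box's +y, over the cover's edge; stop at 1.6. Light friction (0.04 N m), stays where it is left.
- button_wing (a point): Centre of the turn-button's black grip wing, on the pivot axis, 101 mm above the box's underside, 97 mm from the box's centre towards -y. Wing 30 mm long, 9 mm wide, 22 mm high; x axis along wing and tongue. The steel tongue below is 13 mm wide, reaches 43 mm from the pivot and passes 1 mm over a seated cover.
- screwdriver: Screwdriver lying on the worktop, about 190 mm long; leave it alone.
- cleaner: Blue bottle of cleaner, 58 mm across, 150 mm high, origin under its base; leave it alone.
- mug: White mug, 80 mm across, 90 mm high, origin under its base; leave it alone.
- parts_tray: Small grey divided tray, 120 x 90 x 30 mm, origin under its base; leave it alone.

How it is judged:
On the way, in this order (a step that is already met when the one before it is completed fails the run):
1. the cover has dropped over both studs and lies flush on the box's flange (z of cover in the frame of control_box between 0.067 and 0.0725 m and horizontal distance between cover and control_box below 0.014 m and angle between cover's own z axis and vertical below 0.03 rad), for 0.2 s.
2. the turn-button is swung over the cover's edge (value of joint turn_button above 1.2 rad), for 0.2 s.
At the end, for the whole second after the job is handed in: The cover lies flush on the box's flange over both studs (within 2.5 mm of height, 14 mm of the box's centre and 0.03 rad of level), at rest, the turn-button at more than 1.2 rad over its edge (all of step 1 and value of joint turn_button above 1.2 rad and linear speed of cover below 0.02 m/s); the robot touches nothing.
It fails at once if the cover is forced: more than 40 N between the cover and the box or its studs (contact force between cover and control_box above 40 N).
It fails at once if the screwdriver is moved more than 30 mm (distance of screwdriver from where it was at the start of the episode above 0.03 m).
It fails at once if the bottle is moved more than 30 mm (distance of cleaner from where it was at the start of the episode above 0.03 m).
It fails at once if the mug is moved more than 30 mm (distance of mug from where it was at the start of the episode above 0.03 m).
It fails at once if the tray is moved more than 30 mm (distance of parts_tray from where it was at the start of the episode above 0.03 m).
It also fails if it takes over 72 s, if anything falls off the work surface, if the arm or the gripper's body presses on something with over 40 N, if the wrist force passes 120 N, or if a joint passes its speed limit or range.

## Robot

A 7-joint arm with a two-finger parallel gripper is mounted at the origin on the work surface. World frame = base frame: x ahead of the robot, y to its left, z up, the work surface at z = 0. Lengths are in m, angles in rad, forces in N, time in s.
With the tool pointing down it reaches from about 0.4 to 0.85 m from the base axis. Payload 4.5 kg.
Tool frame: the origin (TCP) lies on the centre line of the jaws, within the pads' length; the fingertips stand 8 mm ahead of it and the grasp point (between the pads) lies 11 mm behind it (arm.tcp_to_tips is the distance from the TCP to the fingertips, in m); z points along the fingers, y is the direction in which the jaws open and shut (so a half turn about z gives the same grasp; the last joint's range is limited). The gripper opens to 85 mm and grips with 20 to 120 N. Pads are 22 mm wide; open, the fingers measure 114 mm over their backs; the gripper's body (76 mm by 85 mm) begins 54 mm behind the grasp point. The pads swing forward as they close: fully open they stand 13 mm farther back than shut.
Start: joints at [1.2, 0.689, -0.195, 1.565, 0.157, 0.902, -0.215], TCP at [0.246, -0.574, 0.239] pointing down, gripper open.
Joint ranges: [-3.01, 3.01], [-0.46, 2.08], [-1.47, 1.51], [0.13, 2.56], [-1, 4.14], [0.04, 2.09], [-2.66, 2.66]. Speed limits (rad/s): [2.57, 2.57, 3.14, 3.14, 3.14, 3.14, 3.14].

## Interface

Orientations are given as a unit quaternion [w, x, y, z].
In Python, from plant import arm gives the robot as it stands.
- The arm moves only by the tool drive_tool, never from a script. Its argument "series" is a list of rows, each an object of numbers: "wx", "wy", "wz": the turn, a rotation vector about the world's x, y, z in degrees; "tx", "ty", "tz": the shift along the world's x, y, z in m; "hand": the closure, from 0 (fully open) to 1 (shut). In form: [{"wx": .., "wy": .., "wz": .., "tx": .., "ty": .., "tz": .., "hand": ..}, ...]. A call has exactly 10 rows; each row shifts and turns the commanded pose from where the row before left it; what a row does not reach is not made up. A row lasts 1/8 s, in which the tool goes at most 62.5 mm and 10.7 degrees, less where a joint would pass 70% of its speed; a pose out of reach is approached as far as the arm can. A call is refused whole if a number of a shift passes 0.0625 or a number of a turn 10.7, either way. A call with a gripper value outside its range is refused whole. The fingers move at their own pace and stop on an object; "force" is the grip in N (left out, the last holds). Time passes only in rows, so rows that do not move let the fingers close, or fill a call up. It gives the time, the measured TCP pose, the force and the opening at its end, in the units of the state.
- arm.get_obs(): the state, without advancing time (a new reading comes with each control period).
- arm.snapshot(name): name is "scene" or "top" or "wrist"; returns the picture (420x560x3 uint8, blue, green, red); there is no depth.
- arm.get_calibration(name): a dict with "fx", "fy", "cx", "cy" (pixels), "world_from_camera" (4x4, takes a point from camera to world coordinates); the wrist camera has in their place "T_tool_cam" (4x4, takes a point from camera to tool coordinates, whose origin is the TCP and whose axes are the flange's). Camera axes: x right, y up, looking along -z (the intrinsics and any distortion apply to the point x, -y, -z); pixel columns grow to the right and rows downward; lengths in m; the calibration is good to about 2 mm. A picture is of the moment at which its call begins: read the wrist's pose just before it. get_calibration takes no time and is no camera call.
- arm.finish_job(): hands the job in, once; it reports no verdict.
The state is a dict: "time_s": time; "q": joint angles; "qvel": joint speeds; "joint_torque": joint torques, N m; "eef_pos": TCP position; "eef_rot": TCP orientation; "contact_force": force on the tool from outside, world axes, zero at the start; "wrist_torque": the same for the moment, N m; "gripper_width": opening from 0.0 (shut) to 1.0 (fully open).
Only numpy, scipy, OpenCV 4.12 (cv2) and the standard library are available. Lean on these libraries where they do the work, as an engineer would, in place of code of your own. Each camera call takes 0.05 s, during which the arm holds its last target.

## Working session

There is one attempt and no reset: what is moved stays moved. The work goes in short steps, Python scripts to look and compute and a tool call to move; the robot and the scene stay as the last step left them, time stands still between calls to the robot, and variables do not carry over. Pictures are saved under pics/ and viewed, and the job is handed in when it is done.

Besides the shell and the picture viewer there is one more tool, called after "Emit:" as a command line: name --argument value ..., lists and objects as JSON in quotes. drive_tool: Moves the arm, as the interface text tells. Its arguments: {"type":"object","properties":{"series":{"type":"array","items":{"type":"object","properties":{"wx":{"type":"number"},"wy":{"type":"number"},"wz":{"type":"number"},"tx":{"type":"number"},"ty":{"type":"number"},"tz":{"type":"number"},"hand":{"type":"number"}}}},"force":{"type":"number"}},"required":["series"]}

```bash
mkdir -p pics; ls; python3 - <<'E'
from plant import arm
import cv2
for n in ["scene","top","wrist"]:
    im=arm.snapshot(n); cv2.imwrite(f"pics/{n}0.png",im)
    print(n,arm.get_calibration(n))
print(arm.get_obs())
E
```

```text
pics
scene {'fx': 529.2292101228519, 'fy': 529.2292101228519, 'cx': 269.5926690484859, 'cy': 204.53665637298897, 'world_from_camera': array([[-0.44576162, -0.52226924,  0.72700166,  1.75912757],
       [ 0.89514915, -0.25813376,  0.36342119,  0.61636904],
       [-0.00214004,  0.81277414,  0.58257499,  1.05601449],
       [ 0.        ,  0.        ,  0.        ,  1.        ]])}
top {'fx': 474.2983400533404, 'fy': 474.2983400533404, 'cx': 282.6225745280621, 'cy': 207.68168975359382, 'world_from_camera': array([[-0.025411  ,  0.98164906, -0.18899579,  0.29647671],
       [-0.99944239, -0.02904336, -0.0164742 , -0.0192636 ],
       [-0.02166095,  0.18847177,  0.9818397 ,  1.48077321],
       [ 0.        ,  0.        ,  0.        ,  1.        ]])}
wrist {'fx': 370.44311066933983, 'fy': 370.44311066933983, 'cx': 289.0151221546198, 'cy': 209.89664815510156, 'T_tool_cam': array([[ 0.00119937,  0.95783029,  0.28733202,  0.07219678],
       [ 0.99999705, -0.00175579,  0.00167885,  0.0014819 ],
       [ 0.00211254,  0.28732916, -0.95782957, -0.1351797 ],
       [ 0.        ,  0.        ,  0.        ,  1.        ]])}
{'time_s': 0.15, 'q': array([ 1.19982829,  0.68980769, -0.19454805,  1.56610958,  0.15728757,
        0.9025021 , -0.21513562]), 'qvel': array([-0.00154086, -0.00178463, -0.00110107, -0.00443658,  0.00066314,
       -0.00071199, -0.00045033]), 'joint_torque': array([-2.23731637e-03, -5.39937329e+01, -1.26852427e+00, -1.58717787e+01,
        9.27858957e-03,  6.50655973e-03, -8.32606815e-06]), 'eef_pos': array([ 0.24591524, -0.57405399,  0.23865739]), 'eef_rot': array([-6.94497292e-04,  9.79586038e-01,  2.01024074e-01, -1.84519866e-04]), 'contact_force': array([-0.21568005,  0.59277313, -0.41625066]), 'wrist_torque': array([-0.05458197, -0.04186136,  0.00563021]), 'gripper_width': 0.9995936639104619}
```

View pics/top0.png

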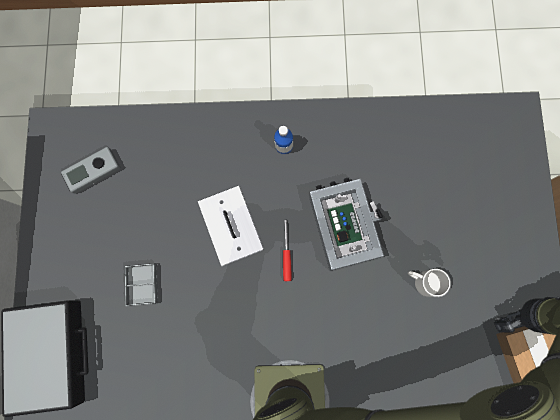

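View pics/scene0.png

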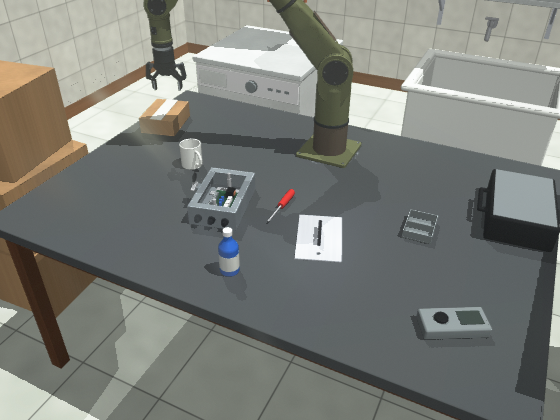

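The top view shows the cover at (230,225), the box at (348,224) with its glands up-image (+x), the turn-button at (376,211), the screwdriver between cover and box, and the mug at (432,282). Next I'll zoom in and measure.

```bash
cat > h.py <<'E'
from plant import arm
import numpy as np, cv2
from scipy.spatial.transform import Rotation as R
def ray(name,u,v,T=None):
    c=arm.get_calibration(name)
    d=np.array([(u-c['cx'])/c['fx'],-(v-c['cy'])/c['fy'],-1.])
    W=T if T is not None else c['world_from_camera']
    return W[:3,3],W[:3,:3]@d
def onz(name,u,v,z,T=None):
    o,d=ray(name,u,v,T); return (o+d*(z-o[2])/d[2])
def wristT(o=None):
    o=o or arm.get_obs(); q=o['eef_rot']
    W=np.eye(4);W[:3,:3]=R.from_quat([q[1],q[2],q[3],q[0]]).as_matrix();W[:3,3]=o['eef_pos']
    return W@arm.get_calibration('wrist')['T_tool_cam']
def st():
    o=arm.get_obs();q=o['eef_rot'];m=R.from_quat([q[1],q[2],q[3],q[0]]).as_matrix()
    print('t',round(o['time_s'],2),'p',o['eef_pos'].round(4),'yaw_x',np.degrees(np.arctan2(m[1,0],m[0,0])).round(2),'z',m[:,2].round(4),'F',o['contact_force'].round(1),'M',o['wrist_torque'].round(2),'g',round(o['gripper_width'],3))
    return o
E
python3 - <<'E'
from h import *
im=cv2.imread('pics/top0.png')
cv2.imwrite('pics/topz.png',cv2.resize(im[165:295,190:400],None,fx=3.8,fy=3.8,interpolation=cv2.INTER_CUBIC))
g=im.min(2); m=(g>200).astype(np.uint8); m[:, :190]=0;m[:,270:]=0;m[:170]=0;m[280:]=0
cs,_=cv2.findContours(m,cv2.RETR_EXTERNAL,cv2.CHAIN_APPROX_NONE);c=max(cs,key=cv2.contourArea)
r=cv2.minAreaRect(c);print(r)
b=cv2.boxPoints(r);P=np.array([onz('top',u,v,.004) for u,v in b]);print(P.round(4),P.mean(0))
for i in range(4):
    d=P[(i+1)%4]-P[i];print(np.linalg.norm(d),np.degrees(np.arctan2(d[1],d[0])))
st();o=arm.get_obs()
E
```

```text
((229.60826110839844, 225.38143920898438), (68.49320983886719, 44.51340103149414), 68.96248626708984)
[[0.6093 0.2797 0.004 ]
 [0.6576 0.1465 0.004 ]
 [0.4502 0.0711 0.004 ]
 [0.404  0.2012 0.004 ]] [0.53026485 0.17462912 0.004     ]
0.1417696120455507 -70.05950205750028
0.22068839902842405 -160.0449196444516
0.1380200803116662 109.53336738145734
0.2197406797575396 20.933764590973073
t 0.15 p [ 0.2459 -0.5741  0.2387] yaw_x 23.19 z [-6.0e-04  1.3e-03 -1.0e+00] F [-0.2  0.6 -0.4] M [-0.05 -0.04  0.01] g 1.0
```

View pics/topz.png

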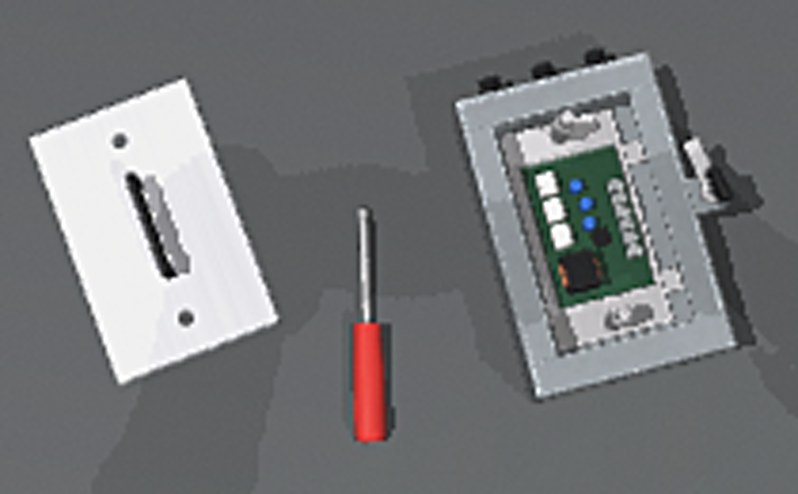

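View pics/wrist0.png

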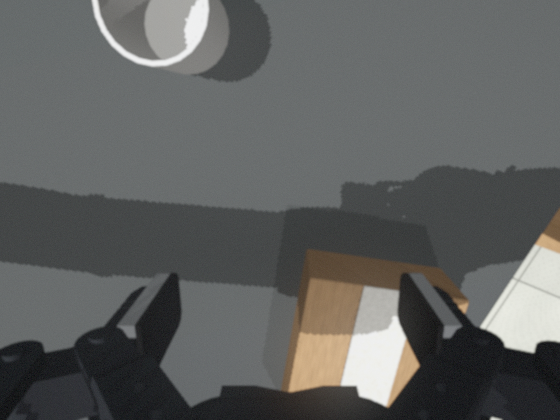

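```bash
python3 - <<'E'
from h import *
pts=[(457,101),(648,52),(738,345),(540,398)]
P=np.array([onz('top',190+x/3.8,165+y/3.8,.07) for x,y in pts]);print(P.round(4),P.mean(0))
for i in range(4):
    d=P[(i+1)%4]-P[i];print(np.linalg.norm(d),np.degrees(np.arctan2(d[1],d[0])))
c=P.mean(0)
for x,y in [(575,122),(628,318)]: print('stud?',onz('top',190+x/3.8,165+y/3.8,.08))
E
```

```text
[[ 0.6155 -0.081   0.07  ]
 [ 0.6512 -0.2358  0.07  ]
 [ 0.4143 -0.2923  0.07  ]
 [ 0.3775 -0.1367  0.07  ]] [ 0.51459664 -0.18646687  0.07      ]
0.15881446656271125 -77.01450209417197
0.24351215421926373 -166.56874458737624
0.15990405451256673 103.31847339782252
0.24443539898529565 13.174800614706518
stud? [ 0.59331751 -0.17337292  0.08      ]
stud? [ 0.43668913 -0.20681206  0.08      ]
```

Emit:
drive_tool --series '[{"tx": 0.02, "ty": 0.037, "tz": 0.01, "wz": -1}, {"tx": 0.02, "ty": 0.037, "tz": 0.01, "wz": -1}, {"tx": 0.02, "ty": 0.037, "tz": 0.01, "wz": -1}, {"tx": 0.02, "ty": 0.037, "tz": 0.01, "wz": -1}, {"tx": 0.02, "ty": 0.037, "tz": 0.01, "wz": -1}, {"tx": 0.02, "ty": 0.037, "tz": 0.01, "wz": -1}, {"tx": 0.02, "ty": 0.037, "wz": -1}, {"tx": 0.025, "ty": 0.037, "wz": -1}, {"tx": 0.025, "ty": 0.037, "wz": -1}, {"tx": 0.01, "ty": 0.037, "wz": -1}]' --force 60

```text
invalid input
```

```bash
python3 - <<'E'
from h import *
st(); T=wristT(); im=arm.snapshot('wrist'); np.save('T1.npy',T); cv2.imwrite('pics/w1.png',im)
E
```

```text
t 0.15 p [ 0.2459 -0.5741  0.2387] yaw_x 23.19 z [-6.0e-04  1.3e-03 -1.0e+00] F [-0.2  0.6 -0.4] M [-0.05 -0.04  0.01] g 1.0
```

View pics/w1.png

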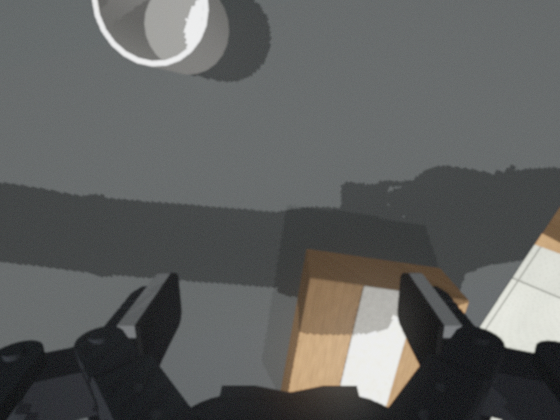

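The call was refused, probably because the rows need every field. I'll retry with full rows. The picture is still the start view.

Emit:
drive_tool --series '[{"wx": 0, "wy": 0, "wz": -1, "tx": 0.02, "ty": 0.037, "tz": 0.01, "hand": 0}, {"wx": 0, "wy": 0, "wz": -1, "tx": 0.02, "ty": 0.037, "tz": 0.01, "hand": 0}, {"wx": 0, "wy": 0, "wz": -1, "tx": 0.02, "ty": 0.037, "tz": 0.01, "hand": 0}, {"wx": 0, "wy": 0, "wz": -1, "tx": 0.02, "ty": 0.037, "tz": 0.01, "hand": 0}, {"wx": 0, "wy": 0, "wz": -1, "tx": 0.02, "ty": 0.037, "tz": 0.01, "hand": 0}, {"wx": 0, "wy": 0, "wz": -1, "tx": 0.02, "ty": 0.037, "tz": 0.01, "hand": 0}, {"wx": 0, "wy": 0, "wz": -1, "tx": 0.02, "ty": 0.037, "tz": 0, "hand": 0}, {"wx": 0, "wy": 0, "wz": -1, "tx": 0.02, "ty": 0.037, "tz": 0, "hand": 0}, {"wx": 0, "wy": 0, "wz": -1, "tx": 0.02, "ty": 0.037, "tz": 0, "hand": 0}, {"wx": 0, "wy": 0, "wz": -1, "tx": 0.02, "ty": 0.037, "tz": 0, "hand": 0}]' --force 60

```text
time_s: 1.45
eef_pos: [0.4467, -0.2032, 0.2993]
eef_rot: [0.0, 0.993, 0.115, 0.0]
contact_force: [0.5, 0.1, -1.0]
gripper_width: 1.002
```

```bash
python3 - <<'E'
from h import *
st(); T=wristT(); im=arm.snapshot('wrist'); np.save('T1.npy',T); cv2.imwrite('pics/w2.png',im)
E
```

```text
t 1.45 p [ 0.4467 -0.2032  0.2993] yaw_x 13.16 z [ 1.e-04 -1.e-04 -1.e+00] F [ 0.5  0.1 -1. ] M [-0.03 -0.02 -0.02] g 1.002
```

View pics/w2.png

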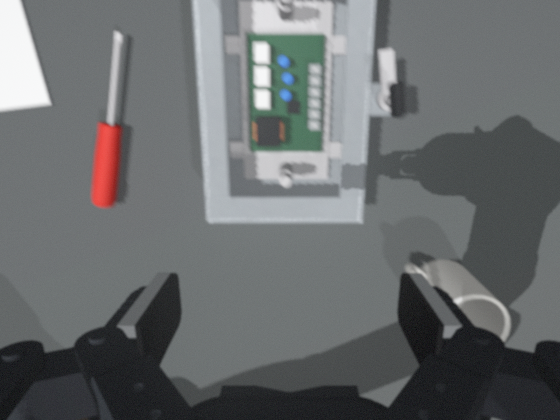

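The near end of the box is visible, with one stud near (286,175). The far end is cut off, so I'll move 60 mm forward.

Emit:
drive_tool --series '[{"wx": 0, "wy": 0, "wz": 0, "tx": 0.015, "ty": 0.0035, "tz": 0, "hand": 0}, {"wx": 0, "wy": 0, "wz": 0, "tx": 0.015, "ty": 0.0035, "tz": 0, "hand": 0}, {"wx": 0, "wy": 0, "wz": 0, "tx": 0.015, "ty": 0.0035, "tz": 0, "hand": 0}, {"wx": 0, "wy": 0, "wz": 0, "tx": 0.015, "ty": 0.0035, "tz": 0, "hand": 0}, {"wx": 0, "wy": 0, "wz": 0, "tx": 0, "ty": 0, "tz": 0, "hand": 0}, {"wx": 0, "wy": 0, "wz": 0, "tx": 0, "ty": 0, "tz": 0, "hand": 0}, {"wx": 0, "wy": 0, "wz": 0, "tx": 0, "ty": 0, "tz": 0, "hand": 0}, {"wx": 0, "wy": 0, "wz": 0, "tx": 0, "ty": 0, "tz": 0, "hand": 0}, {"wx": 0, "wy": 0, "wz": 0, "tx": 0, "ty": 0, "tz": 0, "hand": 0}, {"wx": 0, "wy": 0, "wz": 0, "tx": 0, "ty": 0, "tz": 0, "hand": 0}]'

```text
time_s: 2.75
eef_pos: [0.5061, -0.1905, 0.2994]
eef_rot: [0.0, 0.993, 0.115, 0.0]
contact_force: [0.4, -0.2, -0.7]
gripper_width: 1.001
```

```bash
python3 - <<'E'
from h import *
st(); T=wristT(); im=arm.snapshot('wrist'); np.save('T3.npy',T); cv2.imwrite('pics/w3.png',im)
cv2.imwrite('pics/w3z.png',cv2.resize(im[20:320,160:440],None,fx=2,fy=2,interpolation=cv2.INTER_CUBIC))
E
```

```text
t 2.75 p [ 0.5061 -0.1905  0.2994] yaw_x 13.19 z [ 0.e+00 -1.e-04 -1.e+00] F [ 0.4 -0.2 -0.7] M [-0.03  0.02  0.01] g 1.001
```

View pics/w3z.png

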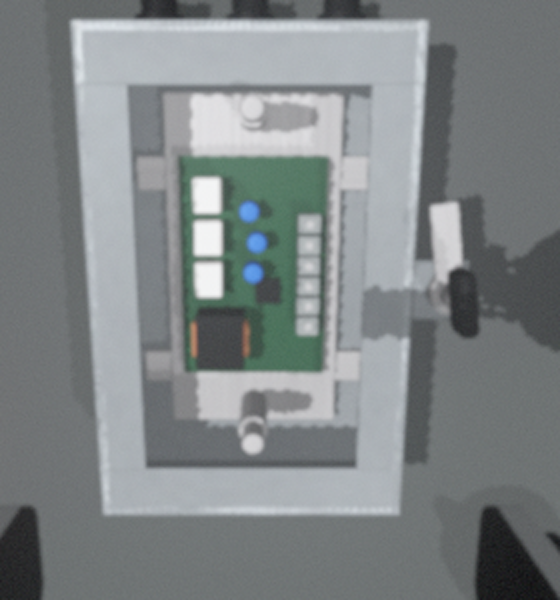

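The whole box is visible. In zoomed pixels, the stud tips are at about (252,108) and (252,441), and the opening corners at (128,86), (371,86), (356,467) and (146,467). The button wing is near (463,300), with its tongue pointing up (+x).

```bash
python3 - <<'E'
from h import *
T=np.load('T3.npy'); im=cv2.imread('pics/w3.png')
f=lambda x,y,z: onz('wrist',160+x/2-.25,20+y/2-.25,z,T)
g=cv2.cvtColor(im,cv2.COLOR_BGR2GRAY)
a=cv2.resize(g[55:90,265:305],None,fx=8,fy=8,interpolation=cv2.INTER_CUBIC);b=cv2.resize(g[215:255,265:305],None,fx=8,fy=8,interpolation=cv2.INTER_CUBIC)
cv2.imwrite('pics/studs.png',np.vstack([a,b]))
for nm,pts,z in [('outer',[(72,20),(428,20),(401,514),(104,514)],.07),('open',[(128,86),(371,86),(356,467),(146,467)],.07)]:
    P=np.array([f(*p,z) for p in pts]);print(nm,P.mean(0).round(4))
    for i in range(4):
        d=P[(i+1)%4]-P[i];print('  ',np.linalg.norm(d).round(4),np.degrees(np.arctan2(d[1],d[0])).round(2))
s=[f(252,108,.084),f(252,441,.084)];print(s,np.mean(s,0),np.linalg.norm(s[0]-s[1]),np.degrees(np.arctan2(*(s[0]-s[1])[[1,0]])))
print('wing',f(463,300,.105))
E
```

```text
outer [ 0.5146 -0.1859  0.07  ]
   0.1596 -76.76
   0.2444 -166.41
   0.1613 103.31
   0.2446 13.18
open [ 0.5145 -0.1854  0.07  ]
   0.1115 -76.75
   0.1892 -166.66
   0.1118 103.3
   0.1893 13.26
[array([ 0.59684667, -0.16721984,  0.084     ]), array([ 0.44238063, -0.2032047 ,  0.084     ])] [ 0.51961365 -0.18521227  0.084     ] 0.15860222720120667 13.113894716957788
wing [ 0.5383538  -0.27846817  0.105     ]
```

View pics/studs.png

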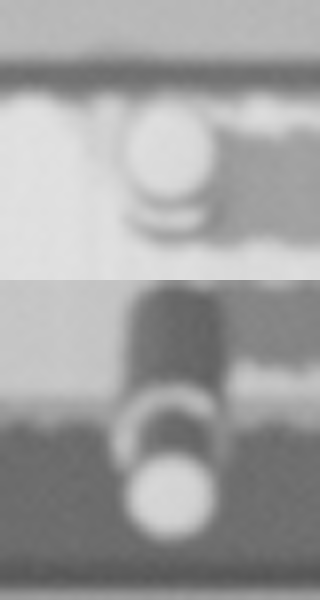

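Emit:
drive_tool --series '[{"wx": 0, "wy": 0, "wz": 0.7, "tx": 0, "ty": 0.036, "tz": -0.005, "hand": 0}, {"wx": 0, "wy": 0, "wz": 0.7, "tx": 0, "ty": 0.036, "tz": -0.005, "hand": 0}, {"wx": 0, "wy": 0, "wz": 0.7, "tx": 0, "ty": 0.036, "tz": -0.005, "hand": 0}, {"wx": 0, "wy": 0, "wz": 0.7, "tx": 0, "ty": 0.036, "tz": -0.005, "hand": 0}, {"wx": 0, "wy": 0, "wz": 0.7, "tx": 0, "ty": 0.036, "tz": -0.005, "hand": 0}, {"wx": 0, "wy": 0, "wz": 0.7, "tx": 0, "ty": 0.036, "tz": -0.005, "hand": 0}, {"wx": 0, "wy": 0, "wz": 0.7, "tx": 0, "ty": 0.036, "tz": -0.005, "hand": 0}, {"wx": 0, "wy": 0, "wz": 0.7, "tx": 0, "ty": 0.036, "tz": -0.005, "hand": 0}, {"wx": 0, "wy": 0, "wz": 0.7, "tx": 0, "ty": 0.036, "tz": -0.005, "hand": 0}, {"wx": 0, "wy": 0, "wz": 1, "tx": 0, "ty": 0.036, "tz": -0.005, "hand": 0}]'

```text
time_s: 4.05
eef_pos: [0.5062, 0.1707, 0.2492]
eef_rot: [0.0, 0.984, 0.178, 0.0]
contact_force: [0.4, 0.2, -0.0]
gripper_width: 0.999
```

```bash
python3 - <<'E'
from h import *
T0=np.load('T3.npy')
s=[onz('wrist',285.6,73.3,.084,T0),onz('wrist',285.8,241.6,.084,T0)];print('studs',s,np.mean(s,0),np.linalg.norm(s[0]-s[1]),np.degrees(np.arctan2(*(s[0]-s[1])[[1,0]])))
st(); T=wristT(); im=arm.snapshot('wrist'); np.save('T4.npy',T); cv2.imwrite('pics/w4.png',im)
E
```

```text
studs [array([ 0.59718268, -0.16700455,  0.084     ]), array([ 0.44096494, -0.20358657,  0.084     ])] [ 0.51907381 -0.18529556  0.084     ] 0.16044384380459017 13.179654056538764
t 4.05 p [0.5062 0.1707 0.2492] yaw_x 20.52 z [ 3.e-04 -1.e-04 -1.e+00] F [ 0.4  0.2 -0. ] M [ 0.06 -0.01 -0.01] g 0.999
```

View pics/w4.png

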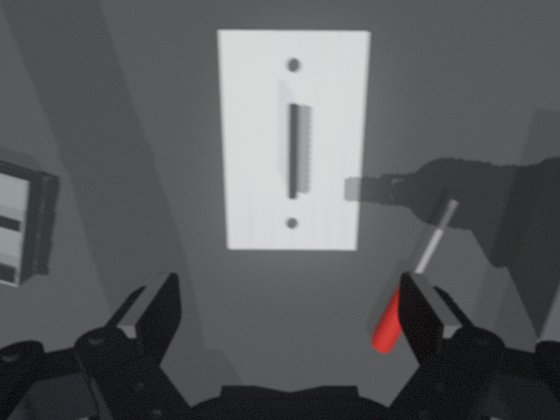

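The cover is fully in view: corners at about (219,30), (370,32), (357,249) and (228,249), holes at (293,65) and (292,223).

```bash
python3 - <<'E'
from h import *
T=np.load('T4.npy'); im=cv2.imread('pics/w4.png'); g=cv2.cvtColor(im,cv2.COLOR_BGR2GRAY)
m=(g>150).astype(np.uint8);cs,_=cv2.findContours(m,cv2.RETR_CCOMP,cv2.CHAIN_APPROX_NONE)
c=max(cs,key=cv2.contourArea)
q=cv2.approxPolyDP(cv2.convexHull(c),8,True)[:,0];print(q)
P=np.array([onz('wrist',*p,.004,T) for p in q]);print(P.mean(0))
for i in range(len(P)):
    d=P[(i+1)%len(P)]-P[i];print('  ',np.linalg.norm(d).round(4),np.degrees(np.arctan2(d[1],d[0])).round(2))
H=[]
for (u,v) in [(293,65),(292,223)]:
    w=g[v-9:v+10,u-9:u+10].astype(float);k=np.clip(190-w,0,None);k[k<30]=0
    yy,xx=np.mgrid[-9:10,-9:10];uu,vv=u+(k*xx).sum()/k.sum(),v+(k*yy).sum()/k.sum();H.append(onz('wrist',uu,vv,.004,T));print(uu,vv)
H=np.array(H);print(H,H.mean(0),np.linalg.norm(H[0]-H[1]),np.degrees(np.arctan2(*(H[0]-H[1])[[1,0]])))
# handle top z=.038
m=(g[95:205,280:300]<75).astype(np.uint8);cs,_=cv2.findContours(m,cv2.RETR_EXTERNAL,cv2.CHAIN_APPROX_NONE);c=max(cs,key=cv2.contourArea)
r=cv2.minAreaRect(c);print(r);print(onz('wrist',280+r[0][0],95+r[0][1],.038,T))
E
```

```text
[[368  32]
 [355 249]
 [229 248]
 [218  30]]
[0.5296099  0.17478608 0.004     ]
   0.2192 -159.66
   0.1394 110.15
   0.2198 20.61
   0.1405 -70.12
293.1422408157929 64.75526212576807
291.4569825436409 222.80486284289276
[[0.6048486  0.20259957 0.004     ]
 [0.4546462  0.14756768 0.004     ]] [0.5297474  0.17508362 0.004     ] 0.15996646180719204 20.1220729125759Traceback (most recent call last):
  File "<stdin>", line 15, in <module>
ValueError: max() iterable argument is empty
```

Emit:
drive_tool --series '[{"wx": 0, "wy": 0, "wz": 0, "tx": 0.0118, "ty": 0.0022, "tz": -0.03, "hand": 0}, {"wx": 0, "wy": 0, "wz": 0, "tx": 0.0118, "ty": 0.0021, "tz": -0.04, "hand": 0}, {"wx": 0, "wy": 0, "wz": -0.2, "tx": 0, "ty": 0, "tz": -0.04, "hand": 0}, {"wx": 0, "wy": 0, "wz": 0, "tx": 0, "ty": 0, "tz": -0.04, "hand": 0}, {"wx": 0, "wy": 0, "wz": 0, "tx": 0, "ty": 0, "tz": -0.03, "hand": 0}, {"wx": 0, "wy": 0, "wz": 0, "tx": 0, "ty": 0, "tz": -0.02, "hand": 0}, {"wx": 0, "wy": 0, "wz": 0, "tx": 0, "ty": 0, "tz": -0.015, "hand": 0}, {"wx": 0, "wy": 0, "wz": 0, "tx": 0, "ty": 0, "tz": -0.01, "hand": 0}, {"wx": 0, "wy": 0, "wz": 0, "tx": 0, "ty": 0, "tz": -0.003, "hand": 0}, {"wx": 0, "wy": 0, "wz": 0, "tx": 0, "ty": 0, "tz": 0, "hand": 0}]'

```text
time_s: 5.35
eef_pos: [0.5301, 0.1739, 0.0216]
eef_rot: [-0.0, 0.984, 0.176, 0.0]
contact_force: [0.4, 0.7, -0.4]
gripper_width: 1.0
```

Emit:
drive_tool --series '[{"wx": 0, "wy": 0, "wz": 0, "tx": 0, "ty": 0, "tz": 0, "hand": 0.4}, {"wx": 0, "wy": 0, "wz": 0, "tx": 0, "ty": 0, "tz": 0, "hand": 0.7}, {"wx": 0, "wy": 0, "wz": 0, "tx": 0, "ty": 0, "tz": 0, "hand": 0.9}, {"wx": 0, "wy": 0, "wz": 0, "tx": 0, "ty": 0, "tz": 0, "hand": 1}, {"wx": 0, "wy": 0, "wz": 0, "tx": 0, "ty": 0, "tz": 0, "hand": 1}, {"wx": 0, "wy": 0, "wz": 0, "tx": 0, "ty": 0, "tz": 0, "hand": 1}, {"wx": 0, "wy": 0, "wz": 0, "tx": 0, "ty": 0, "tz": 0, "hand": 1}, {"wx": 0, "wy": 0, "wz": 0, "tx": 0, "ty": 0, "tz": 0, "hand": 1}, {"wx": 0, "wy": 0, "wz": 0, "tx": 0, "ty": 0, "tz": 0, "hand": 1}, {"wx": 0, "wy": 0, "wz": 0, "tx": 0, "ty": 0, "tz": 0, "hand": 1}]' --force 60

```text
time_s: 6.6
eef_pos: [0.5299, 0.1737, 0.0216]
eef_rot: [0.0, 0.984, 0.176, 0.0]
contact_force: [-0.2, -0.8, 5.5]
gripper_width: 0.104
```

```bash
python3 - <<'E'
from h import *
st()
E
```

```text
t 6.6 p [0.5299 0.1737 0.0216] yaw_x 20.29 z [ 3.e-04 -1.e-04 -1.e+00] F [-0.2 -0.8  5.5] M [-0.12  0.18 -0.01] g 0.104
```

Emit:
drive_tool --series '[{"wx": 0, "wy": 0, "wz": 0, "tx": 0, "ty": 0, "tz": 0.006, "hand": 1}, {"wx": 0, "wy": 0, "wz": 0, "tx": 0, "ty": 0, "tz": 0.012, "hand": 1}, {"wx": 0, "wy": 0, "wz": 0, "tx": 0, "ty": 0, "tz": 0.02, "hand": 1}, {"wx": 0, "wy": 0, "wz": 0, "tx": 0, "ty": 0, "tz": 0.03, "hand": 1}, {"wx": 0, "wy": 0, "wz": 0, "tx": 0, "ty": 0, "tz": 0.03, "hand": 1}, {"wx": 0, "wy": 0, "wz": 0, "tx": 0, "ty": 0, "tz": 0.03, "hand": 1}, {"wx": 0, "wy": 0, "wz": 0, "tx": 0, "ty": -0.01, "tz": 0.03, "hand": 1}, {"wx": 0, "wy": 0, "wz": 0, "tx": 0, "ty": -0.02, "tz": 0.02, "hand": 1}, {"wx": 0, "wy": 0, "wz": -0.7, "tx": 0, "ty": -0.025, "tz": 0, "hand": 1}, {"wx": 0, "wy": 0, "wz": -0.7, "tx": -0.001, "ty": -0.03, "tz": 0, "hand": 1}]'

```text
time_s: 7.85
eef_pos: [0.5285, 0.0884, 0.2001]
eef_rot: [-0.0, 0.986, 0.165, 0.0]
contact_force: [0.7, 0.2, -3.5]
gripper_width: 0.106
```

Emit:
drive_tool --series '[{"wx": 0, "wy": 0, "wz": -0.7, "tx": -0.001, "ty": -0.032, "tz": 0, "hand": 1}, {"wx": 0, "wy": 0, "wz": -0.7, "tx": -0.001, "ty": -0.032, "tz": 0, "hand": 1}, {"wx": 0, "wy": 0, "wz": -0.7, "tx": -0.001, "ty": -0.032, "tz": 0, "hand": 1}, {"wx": 0, "wy": 0, "wz": -0.7, "tx": -0.001, "ty": -0.032, "tz": 0, "hand": 1}, {"wx": 0, "wy": 0, "wz": -0.7, "tx": -0.001, "ty": -0.032, "tz": 0, "hand": 1}, {"wx": 0, "wy": 0, "wz": -0.7, "tx": -0.001, "ty": -0.032, "tz": 0, "hand": 1}, {"wx": 0, "wy": 0, "wz": -0.7, "tx": -0.001, "ty": -0.032, "tz": 0, "hand": 1}, {"wx": 0, "wy": 0, "wz": -0.7, "tx": -0.001, "ty": -0.03, "tz": 0, "hand": 1}, {"wx": 0, "wy": 0, "wz": 0, "tx": -0.001, "ty": -0.015, "tz": 0, "hand": 1}, {"wx": 0, "wy": 0, "wz": 0, "tx": 0, "ty": -0.005, "tz": 0, "hand": 1}]'

```text
time_s: 9.1
eef_pos: [0.5193, -0.1856, 0.1994]
eef_rot: [-0.0, 0.993, 0.115, -0.0]
contact_force: [0.2, 0.6, -3.5]
gripper_width: 0.105
```

```bash
python3 - <<'E'
from h import *
st(); T=wristT(); im=arm.snapshot('wrist'); np.save('T5.npy',T); cv2.imwrite('pics/w5.png',im)
E
```

```text
t 9.1 p [ 0.5193 -0.1856  0.1994] yaw_x 13.25 z [-4.e-04  1.e-04 -1.e+00] F [ 0.2  0.6 -3.5] M [ 0.07 -0.03  0.04] g 0.105
```

View pics/w5.png

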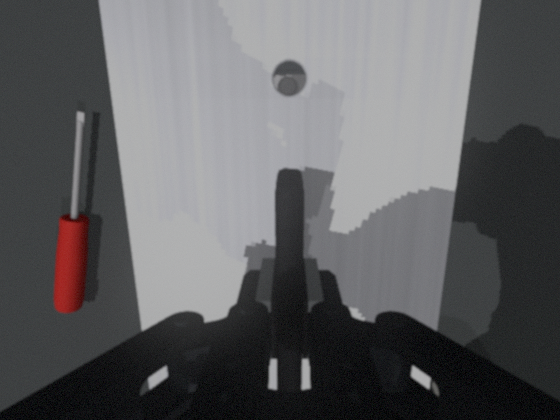

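The wrist view shows the front hole at (289,78), with the stud visible through it at about (288,85).

```bash
python3 - <<'E'
from h import *
im=cv2.imread('pics/w5.png')
cv2.imwrite('pics/w5z.png',cv2.resize(im[50:110,255:325],None,fx=8,fy=8,interpolation=cv2.INTER_CUBIC))
E
```

```text
(no output)
```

View pics/w5z.png

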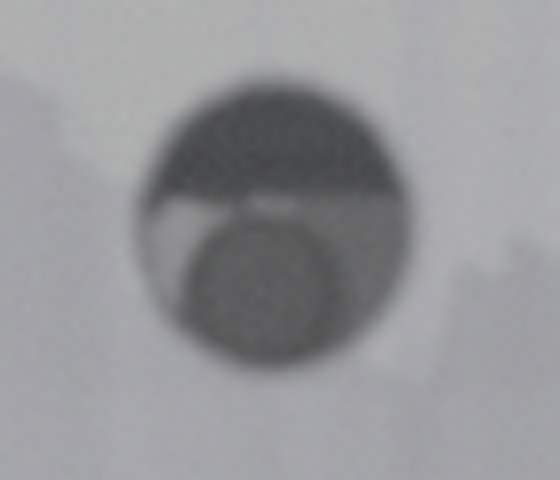

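```bash
python3 - <<'E'
from h import *
T=np.load('T5.npy')
h=onz('wrist',288.8,77.3,.1818,T); s=onz('wrist',287.6,85.4,.084,T)
print(h,s); p=np.array([.5193,-.1856]); d=h[:2]-p; print('hole from tcp',np.linalg.norm(d),np.degrees(np.arctan2(d[1],d[0])))
a=np.radians(13.2);u=np.array([np.cos(a),np.sin(a)]);e=s[:2]-h[:2];print('stud-hole along,across',e@u,e@np.array([-u[1],u[0]]))
E
```

```text
[ 0.59786026 -0.16831461  0.1818    ] [ 0.59777209 -0.16727985  0.084     ]
hole from tcp 0.08043941522658153 12.408899944203727
stud-hole along,across 0.0001504439899985897 0.0010275602480738434
```

Emit:
drive_tool --series '[{"wx": 0, "wy": 0, "wz": 0, "tx": 0, "ty": 0, "tz": -0.015, "hand": 1}, {"wx": 0, "wy": 0, "wz": 0, "tx": 0, "ty": 0, "tz": -0.02, "hand": 1}, {"wx": 0, "wy": 0, "wz": 0, "tx": 0, "ty": 0, "tz": -0.02, "hand": 1}, {"wx": 0, "wy": 0, "wz": 0, "tx": 0, "ty": 0, "tz": -0.015, "hand": 1}, {"wx": 0, "wy": 0, "wz": 0, "tx": 0, "ty": 0, "tz": -0.01, "hand": 1}, {"wx": 0, "wy": 0, "wz": 0, "tx": 0, "ty": 0, "tz": -0.005, "hand": 1}, {"wx": 0, "wy": 0, "wz": 0, "tx": 0, "ty": 0, "tz": -0.003, "hand": 1}, {"wx": 0, "wy": 0, "wz": 0, "tx": 0, "ty": 0, "tz": 0, "hand": 1}, {"wx": 0, "wy": 0, "wz": 0, "tx": 0, "ty": 0, "tz": 0, "hand": 1}, {"wx": 0, "wy": 0, "wz": 0, "tx": 0, "ty": 0, "tz": 0, "hand": 1}]'

```text
time_s: 10.4
eef_pos: [0.52, -0.1853, 0.1116]
eef_rot: [0.0, 0.993, 0.116, 0.0]
contact_force: [-0.4, -0.1, -4.4]
gripper_width: 0.102
```

```bash
python3 - <<'E'
from h import *
st(); T=wristT(); im=arm.snapshot('wrist'); np.save('T6.npy',T); cv2.imwrite('pics/w6.png',im)
cv2.imwrite('pics/w6z.png',cv2.resize(im[50:110,255:325],None,fx=8,fy=8,interpolation=cv2.INTER_CUBIC))
im=arm.snapshot('scene');cv2.imwrite('pics/s6.png',cv2.resize(im[140:260,160:300],None,fx=5,fy=5,interpolation=cv2.INTER_CUBIC))
E
```

```text
t 10.4 p [ 0.52   -0.1853  0.1116] yaw_x 13.29 z [ 7.e-04 -2.e-04 -1.e+00] F [-0.4 -0.1 -4.4] M [-0.    0.   -0.04] g 0.102
```

View pics/w6z.png

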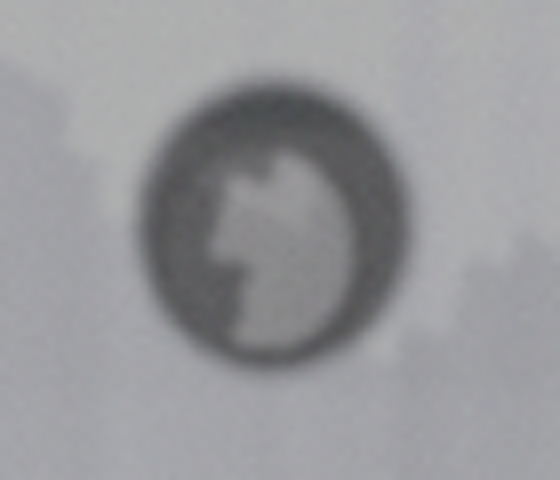

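View pics/s6.png

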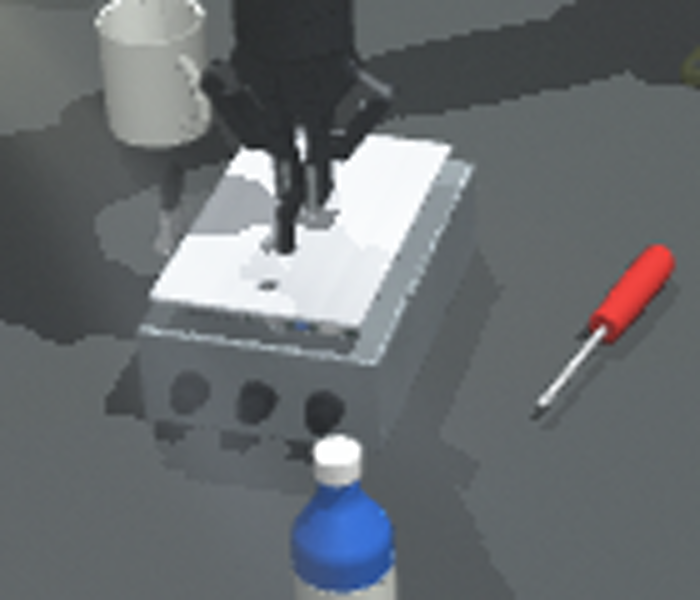

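```bash
python3 - <<'E'
from h import *
T=np.load('T6.npy'); f=lambda x,y,z: onz('wrist',255+x/8-.44,50+y/8-.44,z,T)
h=f(273,222,.094);s=f(258,250,.084)
a=np.radians(13.2);u=np.array([np.cos(a),np.sin(a)]);e=s[:2]-h[:2];print(h,s,'stud-hole along,across',e@u,e@np.array([-u[1],u[0]]))
E
```

```text
[ 0.59851836 -0.16793361  0.094     ] [ 0.59751032 -0.16734797  0.084     ] stud-hole along,across -0.0008476725624506897 0.000800346121221749
```

Emit:
drive_tool --series '[{"wx": 0, "wy": 0, "wz": -0.1, "tx": -0.001, "ty": 0.0006, "tz": 0, "hand": 1}, {"wx": 0, "wy": 0, "wz": 0, "tx": 0, "ty": 0, "tz": -0.001, "hand": 1}, {"wx": 0, "wy": 0, "wz": 0, "tx": 0, "ty": 0, "tz": -0.001, "hand": 1}, {"wx": 0, "wy": 0, "wz": 0, "tx": 0, "ty": 0, "tz": -0.001, "hand": 1}, {"wx": 0, "wy": 0, "wz": 0, "tx": 0, "ty": 0, "tz": -0.001, "hand": 1}, {"wx": 0, "wy": 0, "wz": 0, "tx": 0, "ty": 0, "tz": -0.001, "hand": 1}, {"wx": 0, "wy": 0, "wz": 0, "tx": 0, "ty": 0, "tz": -0.001, "hand": 1}, {"wx": 0, "wy": 0, "wz": 0, "tx": 0, "ty": 0, "tz": -0.0005, "hand": 1}, {"wx": 0, "wy": 0, "wz": 0, "tx": 0, "ty": 0, "tz": -0.0005, "hand": 1}, {"wx": 0, "wy": 0, "wz": 0, "tx": 0, "ty": 0, "tz": 0, "hand": 1}]'

```text
time_s: 11.75
eef_pos: [0.5187, -0.1846, 0.1043]
eef_rot: [0.0, 0.993, 0.115, -0.0]
contact_force: [0.3, -0.3, -3.5]
gripper_width: 0.104
```

```bash
python3 - <<'E'
from h import *
st(); T=wristT(); im=arm.snapshot('wrist'); np.save('T7.npy',T); 
cv2.imwrite('pics/w7z.png',cv2.resize(im[50:110,255:325],None,fx=8,fy=8,interpolation=cv2.INTER_CUBIC))
E
```

```text
t 11.75 p [ 0.5187 -0.1846  0.1043] yaw_x 13.19 z [-0.e+00 -1.e-04 -1.e+00] F [ 0.3 -0.3 -3.5] M [-0.03 -0.01 -0.04] g 0.104
```

View pics/w7z.png

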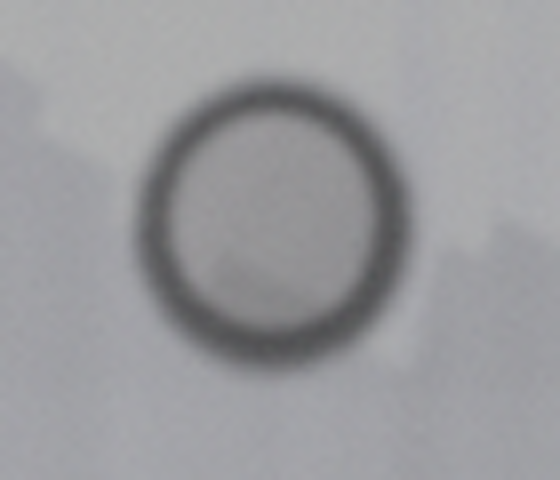

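The front stud is centred in the hole with no contact force. Continuing down gently.

Emit:
drive_tool --series '[{"wx": 0, "wy": 0, "wz": 0, "tx": 0, "ty": 0, "tz": -0.0004, "hand": 1}, {"wx": 0, "wy": 0, "wz": 0, "tx": 0, "ty": 0, "tz": -0.0004, "hand": 1}, {"wx": 0, "wy": 0, "wz": 0, "tx": 0, "ty": 0, "tz": -0.0004, "hand": 1}, {"wx": 0, "wy": 0, "wz": 0, "tx": 0, "ty": 0, "tz": -0.0004, "hand": 1}, {"wx": 0, "wy": 0, "wz": 0, "tx": 0, "ty": 0, "tz": -0.0004, "hand": 1}, {"wx": 0, "wy": 0, "wz": 0, "tx": 0, "ty": 0, "tz": -0.0004, "hand": 1}, {"wx": 0, "wy": 0, "wz": 0, "tx": 0, "ty": 0, "tz": 0, "hand": 1}, {"wx": 0, "wy": 0, "wz": 0, "tx": 0, "ty": 0, "tz": 0, "hand": 1}, {"wx": 0, "wy": 0, "wz": 0, "tx": 0, "ty": 0, "tz": 0, "hand": 1}, {"wx": 0, "wy": 0, "wz": 0, "tx": 0, "ty": 0, "tz": 0, "hand": 1}]'

```text
time_s: 13.05
eef_pos: [0.5188, -0.1846, 0.1019]
eef_rot: [0.0, 0.993, 0.115, 0.0]
contact_force: [0.7, -0.3, -3.7]
gripper_width: 0.107
```

```bash
python3 - <<'E'
from h import *
st()
E
```

```text
t 13.05 p [ 0.5188 -0.1846  0.1019] yaw_x 13.2 z [ 1.e-04 -1.e-04 -1.e+00] F [ 0.7 -0.3 -3.7] M [0.05 0.03 0.  ] g 0.107
```

Emit:
drive_tool --series '[{"wx": 0, "wy": 0, "wz": 0, "tx": 0, "ty": 0, "tz": -0.001, "hand": 1}, {"wx": 0, "wy": 0, "wz": 0, "tx": 0, "ty": 0, "tz": -0.001, "hand": 1}, {"wx": 0, "wy": 0, "wz": 0, "tx": 0, "ty": 0, "tz": -0.001, "hand": 1}, {"wx": 0, "wy": 0, "wz": 0, "tx": 0, "ty": 0, "tz": -0.001, "hand": 1}, {"wx": 0, "wy": 0, "wz": 0, "tx": 0, "ty": 0, "tz": -0.001, "hand": 1}, {"wx": 0, "wy": 0, "wz": 0, "tx": 0, "ty": 0, "tz": -0.001, "hand": 1}, {"wx": 0, "wy": 0, "wz": 0, "tx": 0, "ty": 0, "tz": -0.001, "hand": 1}, {"wx": 0, "wy": 0, "wz": 0, "tx": 0, "ty": 0, "tz": -0.001, "hand": 1}, {"wx": 0, "wy": 0, "wz": 0, "tx": 0, "ty": 0, "tz": 0, "hand": 1}, {"wx": 0, "wy": 0, "wz": 0, "tx": 0, "ty": 0, "tz": 0, "hand": 1}]'

```text
time_s: 14.3
eef_pos: [0.5188, -0.1846, 0.0939]
eef_rot: [0.0, 0.993, 0.115, 0.0]
contact_force: [-0.1, 1.1, -4.6]
gripper_width: 0.103
```

```bash
python3 - <<'E'
from h import *
st()
E
```

```text
t 14.3 p [ 0.5188 -0.1846  0.0939] yaw_x 13.2 z [ 1.e-04 -1.e-04 -1.e+00] F [-0.1  1.1 -4.6] M [-0.01  0.01  0.02] g 0.103
```

Emit:
drive_tool --series '[{"wx": 0, "wy": 0, "wz": 0, "tx": 0, "ty": 0, "tz": -0.0004, "hand": 1}, {"wx": 0, "wy": 0, "wz": 0, "tx": 0, "ty": 0, "tz": -0.0004, "hand": 1}, {"wx": 0, "wy": 0, "wz": 0, "tx": 0, "ty": 0, "tz": -0.0004, "hand": 1}, {"wx": 0, "wy": 0, "wz": 0, "tx": 0, "ty": 0, "tz": -0.0004, "hand": 1}, {"wx": 0, "wy": 0, "wz": 0, "tx": 0, "ty": 0, "tz": -0.0004, "hand": 1}, {"wx": 0, "wy": 0, "wz": 0, "tx": 0, "ty": 0, "tz": 0, "hand": 1}, {"wx": 0, "wy": 0, "wz": 0, "tx": 0, "ty": 0, "tz": 0, "hand": 1}, {"wx": 0, "wy": 0, "wz": 0, "tx": 0, "ty": 0, "tz": 0, "hand": 1}, {"wx": 0, "wy": 0, "wz": 0, "tx": 0, "ty": 0, "tz": 0, "hand": 1}, {"wx": 0, "wy": 0, "wz": 0, "tx": 0, "ty": 0, "tz": 0, "hand": 1}]'

```text
time_s: 15.55
eef_pos: [0.5188, -0.1846, 0.0919]
eef_rot: [0.0, 0.993, 0.115, 0.0]
contact_force: [-1.6, 0.4, -3.4]
gripper_width: 0.104
```

```bash
python3 - <<'E'
from h import *
st()
E
```

```text
t 15.55 p [ 0.5188 -0.1846  0.0919] yaw_x 13.2 z [ 0.e+00 -1.e-04 -1.e+00] F [-1.6  0.4 -3.4] M [-0.04  0.03 -0.06] g 0.104
```

Emit:
drive_tool --series '[{"wx": 0, "wy": 0, "wz": 0, "tx": 0, "ty": 0, "tz": -0.0002, "hand": 1}, {"wx": 0, "wy": 0, "wz": 0, "tx": 0, "ty": 0, "tz": -0.0002, "hand": 1}, {"wx": 0, "wy": 0, "wz": 0, "tx": 0, "ty": 0, "tz": -0.0002, "hand": 1}, {"wx": 0, "wy": 0, "wz": 0, "tx": 0, "ty": 0, "tz": -0.0002, "hand": 1}, {"wx": 0, "wy": 0, "wz": 0, "tx": 0, "ty": 0, "tz": 0, "hand": 1}, {"wx": 0, "wy": 0, "wz": 0, "tx": 0, "ty": 0, "tz": 0, "hand": 1}, {"wx": 0, "wy": 0, "wz": 0, "tx": 0, "ty": 0, "tz": 0, "hand": 1}, {"wx": 0, "wy": 0, "wz": 0, "tx": 0, "ty": 0, "tz": 0, "hand": 1}, {"wx": 0, "wy": 0, "wz": 0, "tx": 0, "ty": 0, "tz": 0, "hand": 1}, {"wx": 0, "wy": 0, "wz": 0, "tx": 0, "ty": 0, "tz": 0, "hand": 1}]'

```text
time_s: 16.8
eef_pos: [0.5188, -0.1846, 0.0916]
eef_rot: [0.0, 0.993, 0.115, 0.0]
contact_force: [-1.5, 0.6, 6.5]
gripper_width: 0.1
```

```bash
python3 - <<'E'
from h import *
st()
im=arm.snapshot('scene');cv2.imwrite('pics/s8.png',cv2.resize(im[140:260,160:300],None,fx=5,fy=5,interpolation=cv2.INTER_CUBIC))
E
```

```text
t 16.8 p [ 0.5188 -0.1846  0.0916] yaw_x 13.2 z [ 3.e-04 -3.e-04 -1.e+00] F [-1.5  0.6  6.5] M [ 0.14  0.4  -0.  ] g 0.1
```

View pics/s8.png

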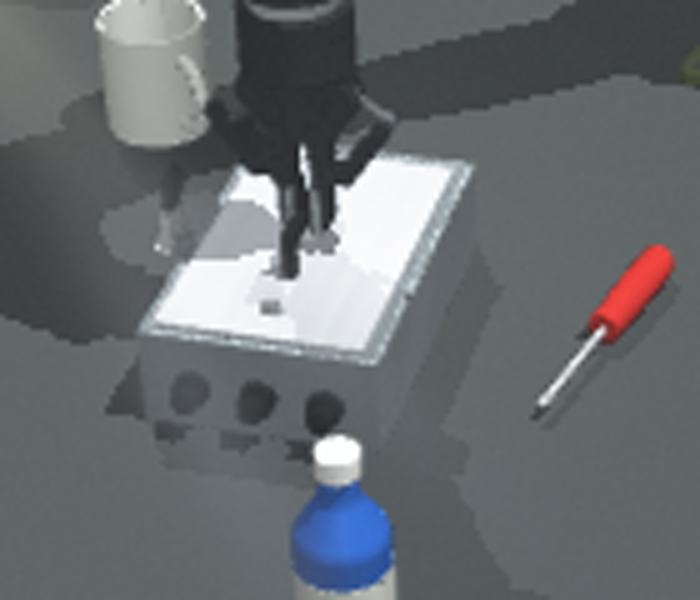

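The cover lies on the flange with the stud protruding, and the force rose from about −3.5 N to +6.5 N at flush height. Next I'll relieve the preload, release, and rise.

Emit:
drive_tool --series '[{"wx": 0, "wy": 0, "wz": 0, "tx": 0, "ty": 0, "tz": 0.0003, "hand": 1}, {"wx": 0, "wy": 0, "wz": 0, "tx": 0, "ty": 0, "tz": 0, "hand": 0.8}, {"wx": 0, "wy": 0, "wz": 0, "tx": 0, "ty": 0, "tz": 0, "hand": 0.6}, {"wx": 0, "wy": 0, "wz": 0, "tx": 0, "ty": 0, "tz": 0, "hand": 0.5}, {"wx": 0, "wy": 0, "wz": 0, "tx": 0, "ty": 0, "tz": 0, "hand": 0.5}, {"wx": 0, "wy": 0, "wz": 0, "tx": 0, "ty": 0, "tz": 0, "hand": 0.5}, {"wx": 0, "wy": 0, "wz": 0, "tx": 0, "ty": 0, "tz": 0.01, "hand": 0.5}, {"wx": 0, "wy": 0, "wz": 0, "tx": 0, "ty": 0, "tz": 0.03, "hand": 0.5}, {"wx": 0, "wy": 0, "wz": 0, "tx": 0, "ty": 0, "tz": 0.04, "hand": 0.5}, {"wx": 0, "wy": 0, "wz": 0, "tx": 0, "ty": 0, "tz": 0.04, "hand": 0.5}]'

```text
time_s: 18.1
eef_pos: [0.5186, -0.1846, 0.2133]
eef_rot: [0.0, 0.993, 0.115, 0.0]
contact_force: [1.5, -0.8, -0.2]
gripper_width: 0.498
```

Emit:
drive_tool --series '[{"wx": 0, "wy": 0, "wz": 0, "tx": -0.006, "ty": -0.012, "tz": 0, "hand": 0.5}, {"wx": 0, "wy": 0, "wz": 0, "tx": -0.006, "ty": -0.012, "tz": 0, "hand": 0.5}, {"wx": 0, "wy": 0, "wz": 0, "tx": -0.006, "ty": -0.012, "tz": 0, "hand": 0.5}, {"wx": 0, "wy": 0, "wz": 0, "tx": -0.006, "ty": -0.012, "tz": 0, "hand": 0.5}, {"wx": 0, "wy": 0, "wz": 0, "tx": -0.006, "ty": -0.012, "tz": 0, "hand": 0.5}, {"wx": 0, "wy": 0, "wz": 0, "tx": -0.006, "ty": -0.012, "tz": 0, "hand": 0.5}, {"wx": 0, "wy": 0, "wz": 0, "tx": 0, "ty": 0, "tz": 0, "hand": 0.5}, {"wx": 0, "wy": 0, "wz": 0, "tx": 0, "ty": 0, "tz": 0, "hand": 0.5}, {"wx": 0, "wy": 0, "wz": 0, "tx": 0, "ty": 0, "tz": 0, "hand": 0.5}, {"wx": 0, "wy": 0, "wz": 0, "tx": 0, "ty": 0, "tz": 0, "hand": 0.5}]'

```text
time_s: 19.35
eef_pos: [0.4831, -0.2561, 0.2115]
eef_rot: [-0.0, 0.993, 0.115, 0.0]
contact_force: [-0.1, 0.5, 0.1]
gripper_width: 0.499
```

```bash
python3 - <<'E'
from h import *
st(); T=wristT(); im=arm.snapshot('wrist'); np.save('T9.npy',T); cv2.imwrite('pics/w9.png',im)
E
```

```text
t 19.35 p [ 0.4831 -0.2561  0.2115] yaw_x 13.25 z [ 2.e-04  1.e-04 -1.e+00] F [-0.1  0.5  0.1] M [-0.   -0.02 -0.05] g 0.499
```

View pics/w9.png

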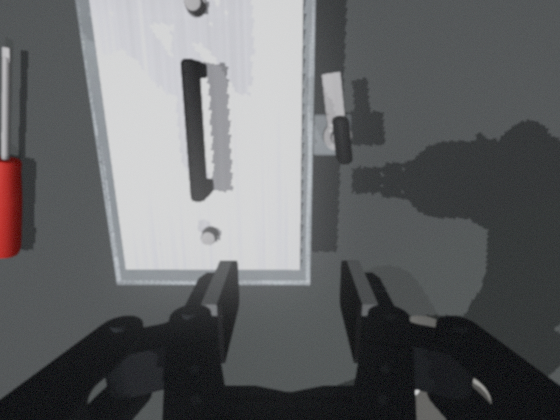

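The cover is flush with both studs through, at (195,5) and (208,236). The wing spans (341,119) to (345,162), and its tongue points up-image beside the cover.

```bash
python3 - <<'E'
from h import *
T=np.load('T9.npy'); im=cv2.imread('pics/w9.png')
cv2.imwrite('pics/w9z.png',cv2.resize(im[60:180,290:380],None,fx=5,fy=5,interpolation=cv2.INTER_CUBIC))
m=(im.max(2)<45).astype(np.uint8);m[:105]=0;m[175:]=0;m[:,:330]=0;m[:,358:]=0
m=cv2.morphologyEx(m,cv2.MORPH_OPEN,np.ones((5,5)))
cs,_=cv2.findContours(m,cv2.RETR_EXTERNAL,cv2.CHAIN_APPROX_NONE);c=max(cs,key=cv2.contourArea);print(cv2.minAreaRect(c),cv2.boundingRect(c))
o=st();print(o['q'].round(3))
E
```

```text
Traceback (most recent call last):
ValueError: max() iterable argument is empty
```

View pics/w9z.png

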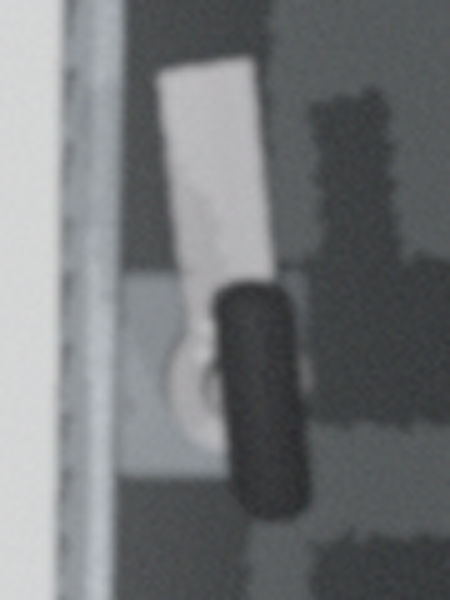

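```bash
python3 - <<'E'
from h import *
T=np.load('T9.npy')
f=lambda x,y,z: onz('wrist',290+x/5-.4,60+y/5-.4,z,T)
a,b=f(252,283,.112),f(278,520,.112);print(a,b,(a+b)/2,np.linalg.norm(a-b),np.degrees(np.arctan2(*(a-b)[[1,0]])))
l1,l2,r1,r2=f(158,75,.078),f(187,310,.078),f(254,60,.078),f(272,270,.078)
for p,q in((l1,l2),(r1,r2)): print('tongue',np.degrees(np.arctan2(*(p-q)[[1,0]])))
cx,cy,t=.5146,-.1857,np.radians(13.2);print('nominal',cx+.097*np.sin(t),cy-.097*np.cos(t))
o=st();print(o['q'].round(3))
E
```

```text
[ 0.55103998 -0.27342927  0.112     ] [ 0.52354602 -0.28453287  0.112     ] [ 0.537293   -0.27898107  0.112     ] 0.029651428913708262 21.991612328664708
tongue 22.188775077777056
tongue 20.7872850965846
nominal 0.5367500344007335 -0.28013715357869656
t 19.4 p [ 0.483  -0.2562  0.2115] yaw_x 13.24 z [ 2.e-04  1.e-04 -1.e+00] F [ 0.1  0.  -0.5] M [ 0.05 -0.05 -0.03] g 0.498
[ 0.538  0.626 -0.22   1.833  0.199  0.703 -1.134]
```

The wing is at about (0.537, −0.2795) and 21.7°. Joint 7 would run into its limit on a +90° turn from here, so I'll take the grasp turned by half a turn.

Emit:
drive_tool --series '[{"wx": 0, "wy": 0, "wz": -10, "tx": 0.005, "ty": -0.002, "tz": 0, "hand": 0.5}, {"wx": 0, "wy": 0, "wz": -10, "tx": 0.005, "ty": -0.002, "tz": 0, "hand": 0.5}, {"wx": 0, "wy": 0, "wz": -10, "tx": 0.005, "ty": -0.002, "tz": 0, "hand": 0.5}, {"wx": 0, "wy": 0, "wz": -10, "tx": 0.005, "ty": -0.002, "tz": 0, "hand": 0.5}, {"wx": 0, "wy": 0, "wz": -10, "tx": 0.005, "ty": -0.002, "tz": 0, "hand": 0.5}, {"wx": 0, "wy": 0, "wz": -10, "tx": 0.005, "ty": -0.002, "tz": 0, "hand": 0.5}, {"wx": 0, "wy": 0, "wz": -10, "tx": 0.005, "ty": -0.002, "tz": 0, "hand": 0.5}, {"wx": 0, "wy": 0, "wz": -10, "tx": 0.005, "ty": -0.002, "tz": 0, "hand": 0.5}, {"wx": 0, "wy": 0, "wz": -10, "tx": 0.005, "ty": -0.002, "tz": 0, "hand": 0.5}, {"wx": 0, "wy": 0, "wz": -10, "tx": 0.005, "ty": -0.002, "tz": 0, "hand": 0.5}]'

```text
time_s: 20.65
eef_pos: [0.5331, -0.2762, 0.2113]
eef_rot: [-0.0, 0.725, -0.689, -0.0]
contact_force: [-0.5, 0.1, 0.5]
gripper_width: 0.5
```

Emit:
drive_tool --series '[{"wx": 0, "wy": 0, "wz": -10, "tx": 0.004, "ty": -0.003, "tz": 0, "hand": 0.5}, {"wx": 0, "wy": 0, "wz": -10, "tx": 0, "ty": 0, "tz": 0, "hand": 0.5}, {"wx": 0, "wy": 0, "wz": -10, "tx": 0, "ty": 0, "tz": 0, "hand": 0.5}, {"wx": 0, "wy": 0, "wz": -10, "tx": 0, "ty": 0, "tz": 0, "hand": 0.5}, {"wx": 0, "wy": 0, "wz": -10, "tx": 0, "ty": 0, "tz": 0, "hand": 0.5}, {"wx": 0, "wy": 0, "wz": -10, "tx": 0, "ty": 0, "tz": 0, "hand": 0.5}, {"wx": 0, "wy": 0, "wz": -10, "tx": 0, "ty": 0, "tz": 0, "hand": 0.5}, {"wx": 0, "wy": 0, "wz": -1.5, "tx": 0, "ty": 0, "tz": 0, "hand": 0.5}, {"wx": 0, "wy": 0, "wz": 0, "tx": 0, "ty": 0, "tz": 0, "hand": 0.5}, {"wx": 0, "wy": 0, "wz": 0, "tx": 0, "ty": 0, "tz": 0, "hand": 0.5}]'

```text
time_s: 21.9
eef_pos: [0.445, -0.3086, 0.2286]
eef_rot: [0.006, -0.247, 0.969, 0.009]
contact_force: [0.0, 0.2, 0.1]
gripper_width: 0.497
```

```bash
python3 - <<'E'
from h import *
o=st();print(o['q'].round(3)); T=wristT(); im=arm.snapshot('wrist'); np.save('T10.npy',T); cv2.imwrite('pics/w10.png',im)
E
```

```text
t 21.9 p [ 0.445  -0.3086  0.2286] yaw_x -151.36 z [ 0.008   0.0204 -0.9998] F [0.  0.2 0.1] M [-0.07  0.01 -0.04] g 0.497
[-0.053  0.931  1.221  1.861 -1.     1.142 -2.654]
```

View pics/w10.png

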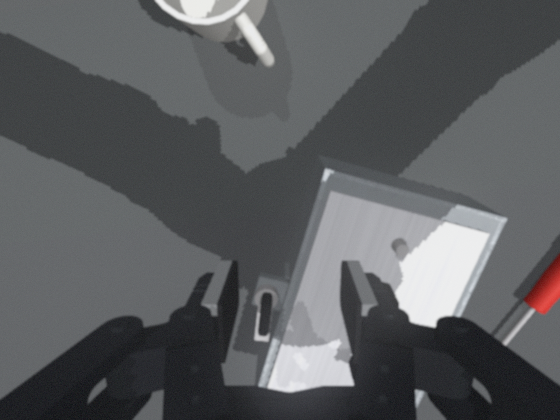

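My sign for joint 7 was wrong: the turn ran into the limits of joints 5 and 7 and the tool drifted aside, high above everything. I'll turn back, since a positive turn increases q7, which has plenty of room.

Emit:
drive_tool --series '[{"wx": 0, "wy": 0, "wz": 10, "tx": 0.009, "ty": 0.003, "tz": 0, "hand": 0.5}, {"wx": 0, "wy": 0, "wz": 10, "tx": 0.009, "ty": 0.003, "tz": 0, "hand": 0.5}, {"wx": 0, "wy": 0, "wz": 10, "tx": 0.009, "ty": 0.003, "tz": 0, "hand": 0.5}, {"wx": 0, "wy": 0, "wz": 10, "tx": 0.009, "ty": 0.003, "tz": 0, "hand": 0.5}, {"wx": 0, "wy": 0, "wz": 10, "tx": 0.009, "ty": 0.003, "tz": 0, "hand": 0.5}, {"wx": 0, "wy": 0, "wz": 10, "tx": 0.009, "ty": 0.003, "tz": 0, "hand": 0.5}, {"wx": 0, "wy": 0, "wz": 10, "tx": 0.009, "ty": 0.003, "tz": 0, "hand": 0.5}, {"wx": 0, "wy": 0, "wz": 10, "tx": 0.009, "ty": 0.003, "tz": 0, "hand": 0.5}, {"wx": 0, "wy": 0, "wz": 10, "tx": 0.009, "ty": 0.003, "tz": 0, "hand": 0.5}, {"wx": 0, "wy": 0, "wz": 10, "tx": 0.009, "ty": 0.003, "tz": 0, "hand": 0.5}]'

```text
time_s: 23.2
eef_pos: [0.5347, -0.2785, 0.2288]
eef_rot: [0.002, 0.902, -0.431, -0.01]
contact_force: [-0.1, 0.4, -0.1]
gripper_width: 0.5
```

```bash
python3 - <<'E'
from h import *
o=st();print(o['q'].round(3))
E
```

```text
t 23.2 p [ 0.5347 -0.2785  0.2288] yaw_x -51.11 z [-0.02    0.0043 -0.9998] F [-0.1  0.4 -0.1] M [ 0.02 -0.05  0.01] g 0.5
[-0.005  0.811  0.793  1.655 -0.658  0.985 -1.442]
```

Emit:
drive_tool --series '[{"wx": -0.25, "wy": -1.15, "wz": 0, "tx": 0.0025, "ty": -0.001, "tz": 0, "hand": 0.5}, {"wx": 0, "wy": 0, "wz": 10, "tx": 0, "ty": 0, "tz": -0.006, "hand": 0.5}, {"wx": 0, "wy": 0, "wz": 10, "tx": 0, "ty": 0, "tz": -0.01, "hand": 0.5}, {"wx": 0, "wy": 0, "wz": 10, "tx": 0, "ty": 0, "tz": -0.01, "hand": 0.5}, {"wx": 0, "wy": 0, "wz": 10, "tx": 0, "ty": 0, "tz": -0.01, "hand": 0.5}, {"wx": 0, "wy": 0, "wz": 10, "tx": 0, "ty": 0, "tz": -0.01, "hand": 0.5}, {"wx": 0, "wy": 0, "wz": 10, "tx": 0, "ty": 0, "tz": -0.01, "hand": 0.5}, {"wx": 0, "wy": 0, "wz": 10, "tx": 0, "ty": 0, "tz": -0.01, "hand": 0.5}, {"wx": 0, "wy": 0, "wz": 2.8, "tx": 0, "ty": 0, "tz": -0.01, "hand": 0.5}, {"wx": 0, "wy": 0, "wz": 0, "tx": 0, "ty": 0, "tz": 0, "hand": 0.5}]'

```text
time_s: 24.45
eef_pos: [0.5351, -0.2803, 0.1524]
eef_rot: [-0.0, 0.983, 0.183, -0.001]
contact_force: [0.1, -0.2, -0.1]
gripper_width: 0.503
```

```bash
python3 - <<'E'
from h import *
o=st();print(o['q'].round(3)); T=wristT(); im=arm.snapshot('wrist'); np.save('T11.npy',T); cv2.imwrite('pics/w11.png',im)
E
```

```text
t 24.45 p [ 0.5351 -0.2803  0.1524] yaw_x 21.03 z [-1.3e-03  5.0e-04 -1.0e+00] F [ 0.1 -0.2 -0.1] M [-0.   -0.01 -0.02] g 0.503
[ 0.207  0.804  0.361  1.726 -0.412  0.688 -0.415]
```

View pics/w11.png

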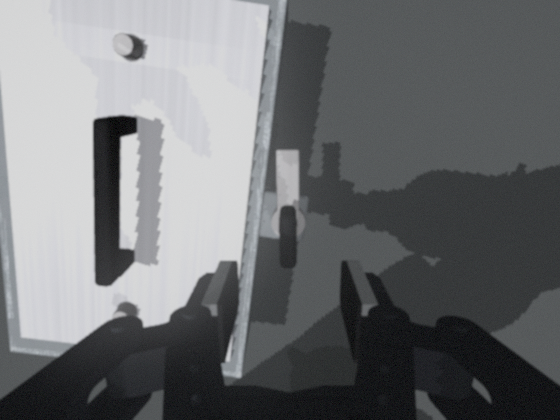

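The wing sits centred and aligned between the jaws. Descending to grip it.

Emit:
drive_tool --series '[{"wx": 0, "wy": 0, "wz": 0.5, "tx": 0.0018, "ty": 0.0006, "tz": -0.015, "hand": 0.5}, {"wx": 0, "wy": 0, "wz": 0, "tx": 0, "ty": 0, "tz": -0.015, "hand": 0.5}, {"wx": 0, "wy": 0, "wz": 0, "tx": 0, "ty": 0, "tz": -0.012, "hand": 0.5}, {"wx": 0, "wy": 0, "wz": 0, "tx": 0, "ty": 0, "tz": -0.01, "hand": 0.5}, {"wx": 0, "wy": 0, "wz": 0, "tx": 0, "ty": 0, "tz": -0.006, "hand": 0.5}, {"wx": 0, "wy": 0, "wz": 0, "tx": 0, "ty": 0, "tz": 0, "hand": 0.5}, {"wx": 0, "wy": 0, "wz": 0, "tx": 0, "ty": 0, "tz": 0, "hand": 0.7}, {"wx": 0, "wy": 0, "wz": 0, "tx": 0, "ty": 0, "tz": 0, "hand": 0.85}, {"wx": 0, "wy": 0, "wz": 0, "tx": 0, "ty": 0, "tz": 0, "hand": 1}, {"wx": 0, "wy": 0, "wz": 0, "tx": 0, "ty": 0, "tz": 0, "hand": 1}]' --force 20

```text
time_s: 25.75
eef_pos: [0.5375, -0.2788, 0.0954]
eef_rot: [-0.001, 0.982, 0.189, -0.0]
contact_force: [-1.4, 4.1, 5.2]
gripper_width: 0.103
```

Emit:
drive_tool --series '[{"wx": 0, "wy": 0, "wz": 0, "tx": 0, "ty": 0, "tz": 0, "hand": 1}, {"wx": 0, "wy": 0, "wz": 0, "tx": 0, "ty": 0, "tz": 0, "hand": 1}, {"wx": 0, "wy": 0, "wz": 0, "tx": 0, "ty": 0, "tz": 0, "hand": 1}, {"wx": 0, "wy": 0, "wz": 5, "tx": 0, "ty": 0, "tz": 0, "hand": 1}, {"wx": 0, "wy": 0, "wz": 0, "tx": 0, "ty": 0, "tz": 0, "hand": 1}, {"wx": 0, "wy": 0, "wz": 0, "tx": 0, "ty": 0, "tz": 0, "hand": 1}, {"wx": 0, "wy": 0, "wz": 0, "tx": 0, "ty": 0, "tz": 0, "hand": 1}, {"wx": 0, "wy": 0, "wz": 0, "tx": 0, "ty": 0, "tz": 0, "hand": 1}, {"wx": 0, "wy": 0, "wz": 0, "tx": 0, "ty": 0, "tz": 0, "hand": 1}, {"wx": 0, "wy": 0, "wz": 0, "tx": 0, "ty": 0, "tz": 0, "hand": 1}]'

```text
time_s: 27.0
eef_pos: [0.5375, -0.2788, 0.0954]
eef_rot: [-0.001, 0.973, 0.232, -0.0]
contact_force: [-1.6, 3.4, 5.7]
gripper_width: 0.105
```

```bash
python3 - <<'E'
from h import *
o=st();print(o['q'].round(3))
E
```

```text
t 27.0 p [ 0.5375 -0.2788  0.0954] yaw_x 26.77 z [-4.0e-04  1.5e-03 -1.0e+00] F [-1.6  3.4  5.7] M [ 0.91  0.43 -0.  ] g 0.105
[ 0.246  0.881  0.284  1.75  -0.414  0.571 -0.32 ]
```

Emit:
drive_tool --series '[{"wx": 0, "wy": 0, "wz": 8, "tx": 0, "ty": 0, "tz": 0, "hand": 1}, {"wx": 0, "wy": 0, "wz": 8, "tx": 0, "ty": 0, "tz": 0, "hand": 1}, {"wx": 0, "wy": 0, "wz": 8, "tx": 0, "ty": 0, "tz": 0, "hand": 1}, {"wx": 0, "wy": 0, "wz": 8, "tx": 0, "ty": 0, "tz": 0, "hand": 1}, {"wx": 0, "wy": 0, "wz": 8, "tx": 0, "ty": 0, "tz": 0, "hand": 1}, {"wx": 0, "wy": 0, "wz": 8, "tx": 0, "ty": 0, "tz": 0, "hand": 1}, {"wx": 0, "wy": 0, "wz": 8, "tx": 0, "ty": 0, "tz": 0, "hand": 1}, {"wx": 0, "wy": 0, "wz": 8, "tx": 0, "ty": 0, "tz": 0, "hand": 1}, {"wx": 0, "wy": 0, "wz": 8, "tx": 0, "ty": 0, "tz": 0, "hand": 1}, {"wx": 0, "wy": 0, "wz": 0, "tx": 0, "ty": 0, "tz": 0, "hand": 1}]'

```text
time_s: 28.25
eef_pos: [0.5376, -0.2789, 0.0953]
eef_rot: [-0.001, 0.651, 0.759, 0.001]
contact_force: [-2.3, 4.5, 5.8]
gripper_width: 0.1
```

```bash
python3 - <<'E'
from h import *
o=st();print(o['q'].round(3)); im=arm.snapshot('wrist'); cv2.imwrite('pics/w12.png',im)
E
```

```text
t 28.25 p [ 0.5376 -0.2789  0.0953] yaw_x 98.82 z [ 2.e-04  2.e-03 -1.e+00] F [-2.3  4.5  5.8] M [0.92 0.43 0.08] g 0.1
[ 0.425  0.856 -0.038  1.74   0.052  0.547  0.509]
```

View pics/w12.png

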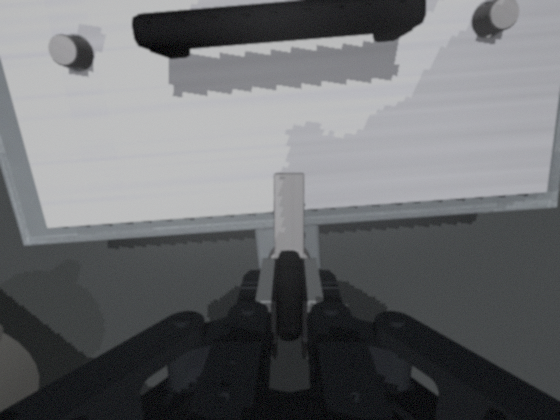

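The tongue, (289,175) to (289,250), is now over the cover's edge, and both studs stand through the cover at (65,50) and (503,17). Next I'll release and rise.

Emit:
drive_tool --series '[{"wx": 0, "wy": 0, "wz": 0, "tx": 0, "ty": 0, "tz": 0, "hand": 0.85}, {"wx": 0, "wy": 0, "wz": 0, "tx": 0, "ty": 0, "tz": 0, "hand": 0.7}, {"wx": 0, "wy": 0, "wz": 0, "tx": 0, "ty": 0, "tz": 0, "hand": 0.6}, {"wx": 0, "wy": 0, "wz": 0, "tx": 0, "ty": 0, "tz": 0, "hand": 0.6}, {"wx": 0, "wy": 0, "wz": 0, "tx": 0, "ty": 0, "tz": 0.01, "hand": 0.6}, {"wx": 0, "wy": 0, "wz": 0, "tx": 0, "ty": 0, "tz": 0.02, "hand": 0.6}, {"wx": 0, "wy": 0, "wz": 0, "tx": 0, "ty": 0, "tz": 0.03, "hand": 0.6}, {"wx": 0, "wy": 0, "wz": 0, "tx": 0, "ty": 0, "tz": 0.03, "hand": 0.6}, {"wx": 0, "wy": 0, "wz": 0, "tx": 0, "ty": 0, "tz": 0.03, "hand": 0.6}, {"wx": 0, "wy": 0, "wz": 0, "tx": 0, "ty": 0, "tz": 0, "hand": 0.6}]'

```text
time_s: 29.55
eef_pos: [0.5395, -0.2808, 0.2183]
eef_rot: [0.003, 0.651, 0.759, 0.001]
contact_force: [-0.1, -0.4, -0.9]
gripper_width: 0.396
```

```bash
python3 - <<'E'
from h import *
o=st(); T=wristT(); np.save('T13.npy',T); im=arm.snapshot('wrist'); cv2.imwrite('pics/w13.png',im)
im=arm.snapshot('scene');cv2.imwrite('pics/s13.png',im)
E
```

```text
t 29.55 p [ 0.5395 -0.2808  0.2183] yaw_x 98.72 z [ 0.0061 -0.0025 -1.    ] F [-0.1 -0.4 -0.9] M [-0.04  0.02 -0.  ] g 0.396
```

View pics/w13.png

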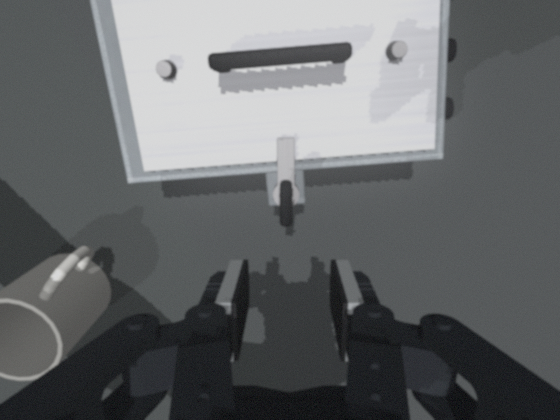

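View pics/s13.png

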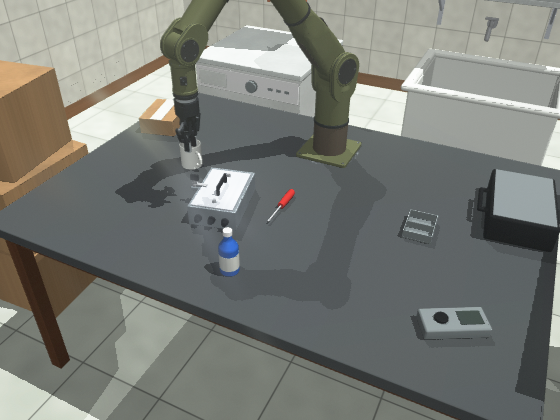

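The tongue lies over the cover edge, (286,138) to (286,190). The cover is level with an even rim, and the mug, bottle, screwdriver and tray are in place. One angle check, then I hand in.

```bash
python3 - <<'E'
from h import *
T=np.load('T13.npy')
a,b=onz('wrist',286,138,.078,T),onz('wrist',286,185,.078,T)
print('tongue rel box deg',np.degrees(np.arctan2(*(a-b)[[1,0]]))-13.2)
q=[onz('wrist',166,69,.084,T),onz('wrist',397,49,.084,T)];print(np.linalg.norm(q[0]-q[1]))
arm.finish_job()
E
```

```text
tongue rel box deg 85.45520540441956
0.1567405971270093
the job is handed in; nothing more can be done
```

The cover is back on the box, flush on both studs, with the turn-button swung over its edge. The arm let go and rose clear, and I handed the job in at about 30 s of the 72 s.

- **Fitting the cover:** I lined up the holes by watching the front stud through its hole with the wrist camera, so little feeling about was needed. The cover slid down 14 mm onto the flange. At each pause the only force read was the cover's weight, until it seated with a load of about 10 N.
- **Turn-button:** I gripped the wing, turned it and released it. The last picture puts the tongue at about 85° (1.49 rad), against the 1.2 rad required.
- **Last checks:** The final views show the cover level, both studs standing through it, and the mug, bottle, screwdriver and tray apparently where they were. The force reading was about zero after release.

**What went wrong or disagreed:**
- The first move call was refused for incomplete rows.
- I once turned the wrist the wrong way, up to the limits of joints 5 and 7. The arm stopped there, high above everything, and touched nothing; I turned it back. If the simulator counts that as passing the range, it could count against the run.
- The last stud spacing I measured came out at 157 mm instead of 160 mm, which I put down to rough pixel picks.

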